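# Put the cut sections of a ribbed casting back into the hardness-mapping tray

### The arm

A 6-joint arm with a two-finger parallel gripper is mounted at the origin on the work surface. World frame = base frame: x ahead of the robot, y to its left, z up, the work surface at z = 0. Lengths are in mm, angles in rad, forces in N, time in s.
With the tool pointing down it reaches from about 400 to 825 mm from the base axis. Payload 7 kg.
Tool frame: the origin (TCP) lies midway between the tips of the shut fingers; the grasp point (between the pads) lies 19 mm behind it; z points along the fingers, y is the direction in which the jaws open and shut (so a half turn about z gives the same grasp; the last joint's range is limited). The gripper opens to 85 mm and grips with 20 to 120 N. Pads are 22 mm wide; open, the fingers measure 114 mm over their backs; the gripper's body (76 mm by 85 mm) begins 54 mm behind the grasp point. The pads swing forward as they close: fully open they stand 13 mm farther back than shut.
Start: joints at [1.402, 0.359, 0.012, 0, -1.224, -0.288], TCP at [297.733, 605.764, 231.302] pointing down, gripper open.
Joint ranges: [-3.07, 3.07], [-1.43, 2.12], [-1.02, 1.25], [-3.03, 1.67], [-3.05, -0], [-3.03, 3.03]. Speed limits (rad/s): [2.39, 2.39, 3.01, 3.14, 3.14, 3.14].

### API

Orientations are given as a unit quaternion [x, y, z, w].
In Python, from bench import get_state, viewer, close_job, finder gives the robot as it stands.
- The arm moves only by the tool jog_arm, never from a script. Its argument "increments" is a list of rows, each an object of numbers: "tx", "ty", "tz": the shift along the tool's x, y, z in units of 0.3 m (1.0 is 0.3 m); "spin": the turn about the tool's z in units of 2 pi rad (1.0 is 2 pi rad). In form: [{"tx": .., "ty": .., "tz": .., "spin": ..}, ...]. A call has 1 to 20 rows; each row is the pose to reach, as a shift and turn from the pose measured when the call began, along the tool's axes at that moment, turning the shorter way round; what a row does not reach only later rows make up. A row lasts 1/8 s, in which the tool goes at most 62.5 mm and 10.7 degrees, less where a joint would pass 70% of its speed; a pose out of reach is approached as far as the arm can. A call with a number of a shift or a turn outside -1 to 1 is refused whole. A call with a gripper value outside its range is refused whole. "hand" is the opening, from 0 (shut) to 1 (fully open), set as the call begins (left out, the last holds). The fingers move at their own pace and stop on an object; "newtons" is the grip in N (left out, the last holds). Time passes only in rows, so rows that repeat a pose let the fingers close. It gives the time, the measured TCP pose, the force and the opening at its end, in the units of the state.
- get_state(): the state, without advancing time (a new reading comes with each control period).
- viewer.read_camera(name): name is "scene" or "top" or "wrist"; returns a dict with "color" (420x560x3 uint8, red, green, blue), "fx", "fy", "cx", "cy" (pixels), "rvec" (rotation vector, rad) and "tvec" (3), from world to camera coordinates, as OpenCV has them; the wrist camera has in their place "tool_from_camera" (4x4, takes a point from camera to tool coordinates, whose origin is the TCP and whose axes are the flange's). Camera axes: x right, y down, z forward; pixel columns grow to the right and rows downward; lengths in mm; the calibration is good to about 2 mm. A picture is of the moment at which its call begins: read the wrist's pose just before it. There is no depth.
- close_job(): hands the job in, once; it reports no verdict.
Trained networks look in a picture, given as the dict that the camera call returned (one of the last four; its "shot" number tells which), for a name from the list of things; names that differ only in an ending like _2 or _b are one class to them, and where a whole thing is asked for, a point or a joint stands for the part that bears it (a point fixed in the world has none). Each returns a list of dicts, best first, with "score" (0 to 1); they miss things now and then, are a little off and sometimes report something else, mostly with a low value. They report only what shows in the picture. A call takes as long as a camera call.
- finder.regions_of(picture, target): "pixels" (420x560 bool, what is visible of it) and "uv" ([column, row] in pixels, amid what is visible of it).
- finder.pinpoint(picture, target): "uv" ([column, row] in pixels: a listed point, or the origin of a listed thing).
The state is a dict: "t": time; "joint_positions": joint angles; "qd": joint speeds; "joint_efforts": joint torques, N m; "eef_pos": TCP position; "eef_rot": TCP orientation; "wrist_force": force on the tool from outside, world axes, zero at the start; "torque": the same for the moment, N m; "width": opening from 0.0 (shut) to 1.0 (fully open).
Only numpy, scipy, OpenCV 4.12 (cv2) and the standard library are available. Lean on these libraries where they do the work, as an engineer would, in place of code of your own. Each camera call takes 0.05 s, during which the arm holds its last target.

### The job

The middle section of a sawn-up ribbed aluminium casting is screwed down in the shallow grey tray; fit the two missing sections beside it so the three interlock as they were cut. Put the section with the single centred tongue in the bay where its tongue goes into the middle section's notch, and the section with the square notch in the other bay, straddling the middle section's tongue, each turned so that it drops in flat on the tray floor, flush with the middle section. Lower them in rather than dropping them; the plain rectangular section and the L-shaped section belong to another casting.

Things in the scene. Friction and masses are not known exactly. Their poses are not given: they have to be found in the camera images.
- tongue_bay (a point): Centre of the tongue section's bay, on the tray floor, 6 mm above the bench. Axes as the tray's: z up, x along the row towards the middle section. Bay 62.5 mm (x) by 89 mm (y), then the screwed-down middle section (top 14 mm above this floor) with a notch 39 mm wide, 26 mm deep facing the bay. Grey tray 226 x 105 mm, fixed, its rim 8 mm thick, 8 mm above this floor.
- notch_bay (a point): In the notch section's bay on the tray floor, 6 mm above the bench: where that section's origin belongs, 150 mm along x from tongue_bay. Same axes: x points away from the middle section. Bay 75 mm (x) by 89 mm (y), ends at x = +25.5 mm; the middle section's tongue, 26 mm wide, 20 mm long, sticks into it along the centre line. Rim and heights as in the other bay.
- tongue_section: Loose T-shaped aluminium plate 14 mm thick, 0.25 kg: 56 mm (x) by 76 mm (y), one tongue 26 mm wide, 22 mm long on the middle of its +x edge. On top along x a rib to grip: 50 long, 16 thick, 30 high (top 44 mm above the underside). Origin: underside, below the rib's and rectangle's centre; z up. Home: origin at tongue_bay, axes parallel, about 6 mm play each way.
- notch_section: Loose U-shaped aluminium plate 14 mm thick, 0.23 kg: 62 mm (x) by 76 mm (y), notch 39 mm wide, 24 mm deep in the middle of its -x edge. On top along x a rib to grip: 36 long, 16 thick, 30 high (top 44 mm above the underside). Origin: underside, below the rib's centre; plate from x = -43 (prong tips) to +19 mm; z up. Home: origin at notch_bay, axes parallel, about 6 mm play.

How it is judged:
By the outcome, as a careful person would: the job done as asked, in the order asked, and still so for the second after the job is handed in, with the robot touching nothing.
It also fails if it takes over 54 s, if anything falls off the work surface, if the arm or the gripper's body presses on something with over 40 N, if the wrist force passes 120 N, or if a joint passes its speed limit or range.

## Working session

There is one attempt and no reset: what is moved stays moved. The work goes in short steps, Python scripts to look and compute and a tool call to move; the robot and the scene stay as the last step left them, time stands still between calls to the robot, and variables do not carry over. Pictures are saved under pics/ and viewed, and the job is handed in when it is done.

Besides the shell and the picture viewer there is one more tool, called after ">>>" in YAML: its name, and indented under it one key for each argument. jog_arm: Moves the arm, as the interface text tells. Its arguments: {"type":"object","properties":{"increments":{"type":"array"},"hand":{"type":"number"},"newtons":{"type":"number"}},"required":["increments"]}

```bash
ls; mkdir -p pics
cat > h.py <<'E'
import numpy as np, cv2
from bench import get_state, viewer, close_job, finder
from scipy.spatial.transform import Rotation as R
def cam(n):
    s=get_state(); p=viewer.read_camera(n)
    K=np.array([[p['fx'],0,p['cx']],[0,p['fy'],p['cy']],[0,0,1.]])
    if 'rvec' in p:
        r=cv2.Rodrigues(np.array(p['rvec'],float))[0]; t=np.array(p['tvec'],float).ravel()
    else:
        T=np.array(p['tool_from_camera'],float); W=np.eye(4); W[:3,:3]=R.from_quat(s['eef_rot']).as_matrix(); W[:3,3]=s['eef_pos']
        M=np.linalg.inv(W@T); r=M[:3,:3]; t=M[:3,3]
    return p,K,r,t
def save(p,f,sc=1): cv2.imwrite(f,cv2.cvtColor(p['color'],cv2.COLOR_RGB2BGR))
def onz(uv,z,K,r,t):
    d=r.T@np.linalg.inv(K)@np.array([uv[0],uv[1],1.]); c=-r.T@t
    return c+d*(z-c[2])/d[2]
def proj(X,K,r,t):
    c=(r@np.atleast_2d(X).T).T+t; q=(K@c.T).T; return q[:,:2]/q[:,2:]
def tri(obs):
    A=[];b=[]
    for uv,K,r,t in obs:
        d=r.T@np.linalg.inv(K)@np.array([uv[0],uv[1],1.]); d/=np.linalg.norm(d); c=-r.T@t
        P=np.eye(3)-np.outer(d,d); A.append(P); b.append(P@c)
    A=np.vstack(A);b=np.hstack(b); x=np.linalg.lstsq(A,b,rcond=None)[0]
    return x,np.linalg.norm((A@x-b).reshape(-1,3),axis=1)
E
python3 - <<'E'
from h import *
s=get_state(); print({k:np.round(v,3) for k,v in s.items()})
obs={}
for n in ['top','scene','wrist']:
    p,K,r,t=cam(n); save(p,f'pics/{n}0.png')
    print(n,K[0,0],'c',np.round(-r.T@t),np.round(r[2],2))
    for k in ['tongue_bay','notch_bay','tongue_section','notch_section']:
        for q in finder.pinpoint(p,k)[:2]:
            print(n,k,np.round(q['uv'],1),round(q['score'],2),np.round(onz(q['uv'],6 if 'bay' in k else 0,K,r,t)))
            obs.setdefault(k,[]).append((q['uv'],K,r,t)) if q['score']>.5 else 0
for k,o in obs.items():
    if len(o)>1: print(k,[np.round(a,1) for a in tri(o)])
E
```

```text
pics
{'t': np.float64(0.0), 'joint_positions': array([ 1.402,  0.359,  0.011, -0.   , -1.224, -0.288]), 'qd': array([-0.002,  0.001, -0.   ,  0.001,  0.001, -0.   ]), 'joint_efforts': array([-2.0000e-03, -5.8332e+01,  2.9342e+01,  6.9370e+00, -6.0000e-03,
        0.0000e+00]), 'eef_pos': array([297.561, 605.348, 230.358]), 'eef_rot': array([ 0.974, -0.226, -0.   ,  0.001]), 'wrist_force': array([ 0.161, -0.613, -0.705]), 'torque': array([-0.022, -0.035, -0.019]), 'width': np.float64(1.0)}
top 422.3798571347122 c [492.  -9. 798.] [ 0.06 -0.02 -1.  ]
top tongue_bay [249.4 224.4] 0.74 [524.  28.   6.]
top notch_bay [227.1 149.3] 0.66 [666.  70.   6.]
top tongue_section [383.4 167.7] 0.68 [ 630. -228.    0.]
top notch_section [119.  265.7] 0.89 [449. 272.   0.]
scene 435.2099533632327 c [1083. -434.  573.] [-0.61  0.5  -0.62]
scene tongue_bay [283.4 201.6] 0.93 [514.  28.   6.]
scene tongue_bay [349.4 230.3] 0.61 [665.  75.   6.]
scene notch_bay [346.  230.3] 0.6 [661.  70.   6.]
scene tongue_section [203.1 292.5] 0.92 [ 624. -230.    0.]
scene tongue_section [348.5 156.9] 0.57 [463. 276.   0.]
scene notch_section [348.9 156.6] 0.64 [462. 277.   0.]
wrist 376.7283742419839 c [358. 576. 374.] [-0.24  0.12 -0.96]
tongue_bay [array([564.1,  49.7,  -4.4]), array([45.1, 53.6, 96.4])]
notch_bay [array([664.5,  68.1,   9.6]), array([1.7, 1.7])]
tongue_section [array([ 692.5, -170.3,  190.5]), array([ 94.3, 127.2, 150.7])]
notch_section [array([452.1, 280.1,  -7.3]), array([6.2, 6.2])]
```

View pics/top0.png

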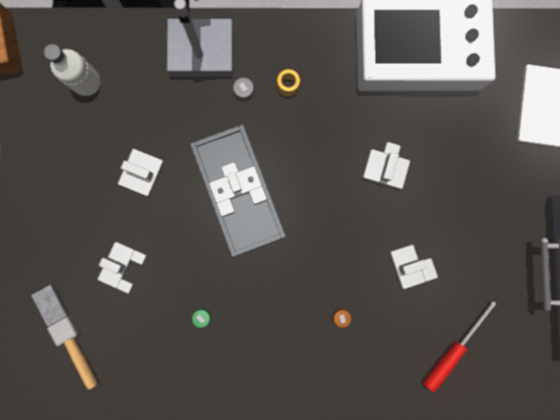

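View pics/scene0.png

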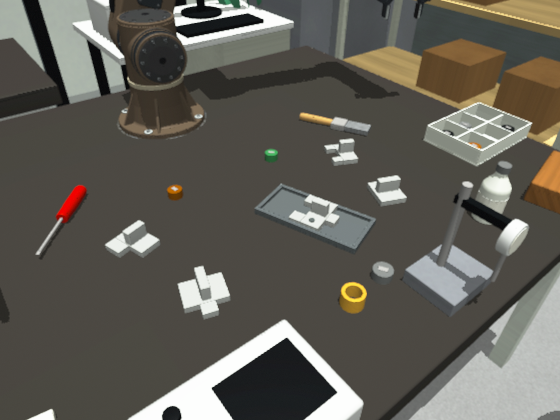

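View pics/wrist0.png

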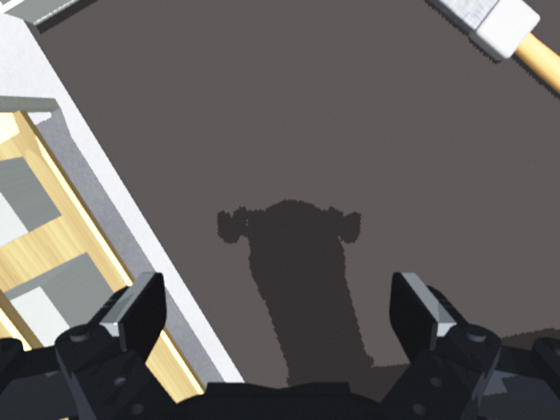

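Run:
```python
import cv2,numpy as np
im=cv2.imread('pics/top0.png')
cs=[im[c[1]-35:c[1]+35,c[0]-35:c[0]+35] for c in [(122,268),(388,165)]]
a=np.hstack([cv2.resize(c,(390,390),interpolation=cv2.INTER_CUBIC) for c in cs])
cv2.imwrite('pics/crop0.png',a)
b=im[120:262,180:300]
cv2.imwrite('pics/crop1.png',cv2.resize(b,None,fx=4,fy=4,interpolation=cv2.INTER_CUBIC))
```

```text
(no output)
```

View pics/crop0.png

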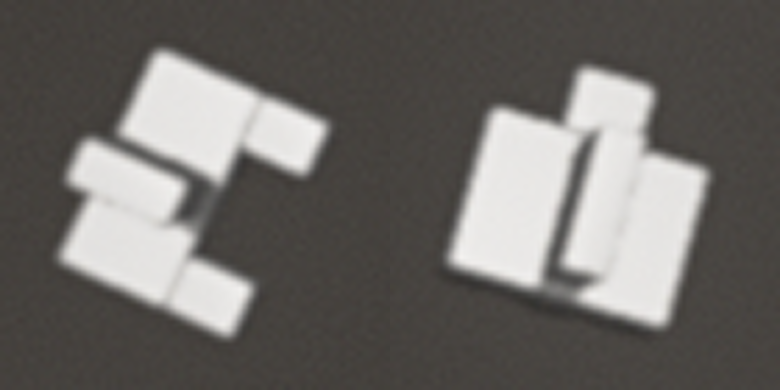

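View pics/crop1.png

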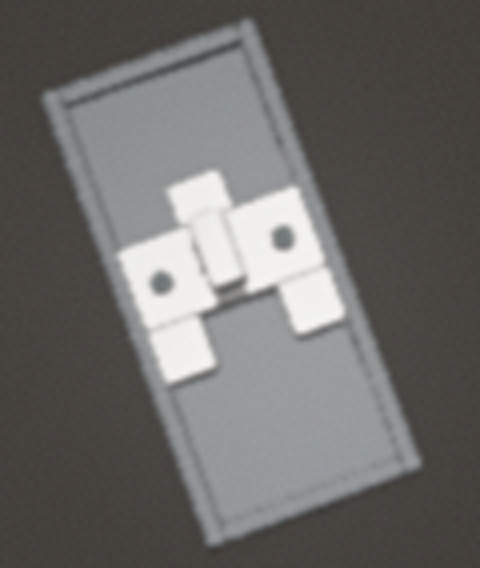

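```bash
cat >> h.py <<'E'
from scipy.optimize import least_squares
def fit(views,x0,fixz=None):
    # views: list of (model pts Nx3, uv Nx2, (K,r,t)); pose x,y,z,yaw
    def X(v,m):
        c,s=np.cos(v[3]),np.sin(v[3]); z=v[2] if fixz is None else fixz
        return np.c_[v[0]+c*m[:,0]-s*m[:,1], v[1]+s*m[:,0]+c*m[:,1], z+m[:,2]]
    def f(v): return np.concatenate([(proj(X(v,np.array(m,float)),*C)-uv).ravel() for m,uv,C in views])
    o=least_squares(f,x0,loss='soft_l1'); return o.x,np.round(f(o.x).reshape(-1,2),1)
TS=np.array([(28,38,14),(28,-38,14),(-28,-38,14),(-28,38,14),(50,13,14),(50,-13,14)],float)
NS=np.array([(19,38,14),(19,-38,14),(-43,-38,14),(-43,-19.5,14),(-43,19.5,14),(-43,38,14)],float)
E
python3 - <<'E'
from h import *
p,K,r,t=cam('top');C=(K,r,t)
sc=390/70
uT=np.array([(492,105),(710,170),(668,328),(447,265),(585,65),(655,88)])/sc-[70,0]+[353,130]
uN=np.array([(58,262),(160,48),(328,125),(305,178),(255,288),(233,338)])/sc+[87,233]
print('T',fit([(TS,uT,C)],[630,-228,0,0],0))
print('N',fit([(NS,uN,C)],[450,272,0,2.6],0))
uR=np.array([(45,95),(250,20),(418,465),(212,543)])/4+[180,120]
R0=np.array([(113,52.5,8),(113,-52.5,8),(-113,-52.5,8),(-113,52.5,8)])
v,e=fit([(R0,uR,C)],[590,50,6,.3],6);print('tray',v,e)
for q in [(168,385),(215,362),(305,335),(345,315),(167,188),(220,170)]:
    w=onz(np.array(q)/4+[180,120],20,*C)[:2]-v[:2]; c,s=np.cos(v[3]),np.sin(v[3]); print(np.round([c*w[0]+s*w[1],-s*w[0]+c*w[1]],1))
E
```

```text
T (array([ 6.25639818e+02, -2.31413920e+02,  6.31439329e-01, -2.96005579e-01]), array([[ 0.4,  0.2],
       [-0.1, -0. ],
       [-0.4, -0.1],
       [ 0.4, -0.2],
       [-0.5,  0.1],
       [ 0.1, -0.1]]))
N (array([450.6144324 , 273.02402036,  -0.46371278, -30.27091129]), array([[ 0.2, -0.1],
       [-0.3,  0.3],
       [ 0.2,  0.1],
       [ 0.1, -0.1],
       [ 0. , -0.3],
       [-0.3,  0.1]]))
tray [5.88198911e+02 4.92907727e+01 5.42183802e+00 3.54160818e-01] [[-0.9 -0.2]
 [ 0.4 -0.8]
 [ 1.1  0.2]
 [-0.5  0.9]]
[-36.6  44.1]
[-34.4  20.2]
[-37.3 -23. ]
[-35.2 -43.6]
[49.4 12.7]
[ 48.6 -13.2]
```

```bash
cat >> h.py <<'E'
def toolR(yaw): return np.array([[np.cos(yaw),np.sin(yaw),0],[np.sin(yaw),-np.cos(yaw),0],[0,0,-1.]])
def plan(x,y,z,yaw,s=None):
    s=s or get_state(); Rm=R.from_quat(s['eef_rot']).as_matrix()
    d=Rm.T@(np.array([x,y,z])-s['eef_pos'])/300
    w=np.arctan2(Rm[1,0],Rm[0,0]); dy=(yaw-w+np.pi)%(2*np.pi)-np.pi
    tilt=np.degrees(np.arccos(np.clip(-Rm[2,2],-1,1)))
    print('t',round(s['t'],2),'now',np.round(s['eef_pos'],1),'yaw',round(w,3),'tilt',round(tilt,2),'move tx ty tz spin',np.round(d,4),round(-dy/2/np.pi,4))
def hyp(x,y,z,yaw):
    p=viewer.read_camera('wrist'); K=np.array([[p['fx'],0,p['cx']],[0,p['fy'],p['cy']],[0,0,1.]])
    W=np.eye(4); W[:3,:3]=toolR(yaw); W[:3,3]=[x,y,z]; M=np.linalg.inv(W@np.array(p['tool_from_camera']))
    return K,M[:3,:3],M[:3,3]
E
python3 - <<'E'
from h import *
v=[588,49,0,.32]
c,s=np.cos(.32),np.sin(.32)
P=np.array([[588+c*a-s*b,49+s*a+c*b,14] for a in(-113,113) for b in (-52,52)])
for off,z in [(0,230),(-60,200),(60,200),(-100,230)]:
    C=hyp(588+off*c,49+off*s,z,.32); print(off,z,np.round(proj(P,*C)).tolist())
plan(528,29,230,.32)
E
```

```text
0 230 [[327.0, 286.0], [228.0, 286.0], [336.0, 53.0], [218.0, 53.0]]
-60 200 [[334.0, 242.0], [221.0, 242.0], [345.0, -37.0], [209.0, -37.0]]
60 200 [[329.0, 354.0], [226.0, 354.0], [338.0, 125.0], [216.0, 125.0]]
-100 230 [[331.0, 193.0], [224.0, 193.0], [341.0, -79.0], [213.0, -79.0]]
t 1.0 now [297.7 605.8 231.3] yaw -0.457 tilt 0.0 move tx ty tz spin [1.5368 1.3869 0.0044] -0.1236
```

>>> jog_arm:
  increments:
    - {"tx": 0.84, "ty": 0.62, "tz": 0, "spin": -0.06}
    - {"tx": 0.84, "ty": 0.62, "tz": 0, "spin": -0.06}
    - {"tx": 0.84, "ty": 0.62, "tz": 0, "spin": -0.06}
    - {"tx": 0.84, "ty": 0.62, "tz": 0, "spin": -0.06}
    - {"tx": 0.84, "ty": 0.62, "tz": 0, "spin": -0.06}

```text
t: 1.62
eef_pos: [442.2, 326.6, 231.7]
eef_rot: [0.999, -0.04, 0.0, -0.0]
wrist_force: [0.5, 0.5, 0.3]
width: 0.998
```

```bash
python3 -c "
from h import *
plan(588,49,230,.32)"
```

```text
t 1.62 now [442.2 326.6 231.7] yaw -0.079 tilt 0.05 move tx ty tz spin [0.5579 0.8837 0.0054] -0.0636
```

>>> jog_arm:
  increments:
    - {"tx": 0.56, "ty": 0.884, "tz": 0.005, "spin": -0.064}
    - {"tx": 0.56, "ty": 0.884, "tz": 0.005, "spin": -0.064}
    - {"tx": 0.56, "ty": 0.884, "tz": 0.005, "spin": -0.064}
    - {"tx": 0.56, "ty": 0.884, "tz": 0.005, "spin": -0.064}
    - {"tx": 0.56, "ty": 0.884, "tz": 0.005, "spin": -0.064}
    - {"tx": 0.56, "ty": 0.884, "tz": 0.005, "spin": -0.064}
    - {"tx": 0.56, "ty": 0.884, "tz": 0.005, "spin": -0.064}

```text
t: 2.5
eef_pos: [588.7, 48.0, 229.8]
eef_rot: [0.987, 0.16, 0.0, -0.0]
wrist_force: [0.6, -0.2, 0.8]
width: 1.001
```

```bash
python3 -c "
from h import *
plan(588,49,230,.32)
p,K,r,t=cam('wrist'); save(p,'pics/w1.png')
np.savez('w1.npz',K=K,r=r,t=t)
for k in ['tongue_bay','notch_bay']:
  for q in finder.pinpoint(p,k)[:2]: print(k,q['uv'],q['score'],onz(q['uv'],6,K,r,t))
plan(625.6-100*.957,-231.4+29,230,-.296)
"
python3 -c "
import cv2
im=cv2.imread('pics/w1.png')
cv2.imwrite('pics/w1c.png',cv2.resize(im[40:300,190:370],None,fx=2.3,fy=2.3,interpolation=cv2.INTER_CUBIC))"
```

```text
t 2.5 now [588.7  48.  229.8] yaw 0.321 tilt 0.03 move tx ty tz spin [-0.0013 -0.004  -0.0006] 0.0001
tongue_bay [280.1, 247.3] 0.65 [520.74112242  23.54890287   6.        ]
notch_bay [273.7, 93.1] 0.94 [663.41576257  77.40385011   6.        ]
t 2.65 now [588.3  49.9 230.2] yaw 0.324 tilt 0.06 move tx ty tz spin [-4.521e-01  7.353e-01 -1.000e-04] 0.0987
```

View pics/w1.png

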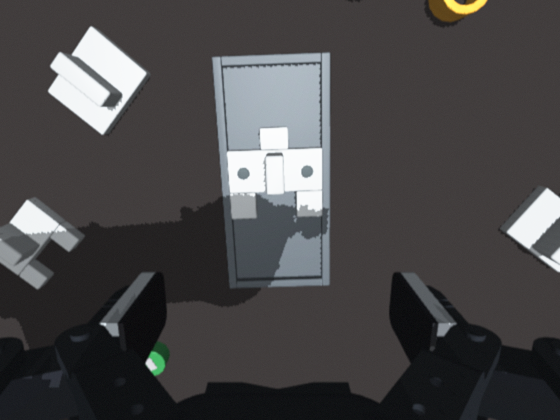

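View pics/w1c.png

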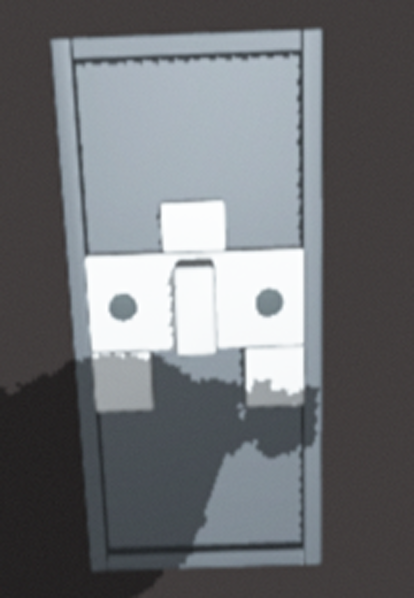

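```bash
cat > f1.py <<'E'
from h import *
d=np.load('w1.npz'); C=(d['K'],d['r'],d['t'])
g=lambda a:np.array(a)/2.3+[190,40]
uw=g([(51,39),(322,29),(320,564),(91,571)])
R0=np.array([(113,52.5,8),(113,-52.5,8),(-113,-52.5,8),(-113,52.5,8)])
p,K,r,t=cam('top');Ct=(K,r,t)
uR=np.array([(45,95),(250,20),(418,465),(212,543)])/4+[180,120]
for nm,vs,fz in [('w',[(R0,uw,C)],6),('wfree',[(R0,uw,C)],None),('both',[(R0,uw,C),(R0,uR,Ct)],None)]:
    v,e=fit(vs,[590,50,6,.3],fz);print(nm,np.round(v,3),e.tolist())
    for q in g([(161,201),(225,201),(85,257),(303,249),(97,411),(152,411),(247,405),(304,404)]):
        w=onz(q,20,*C)[:2]-v[:2]; c,s=np.cos(v[3]),np.sin(v[3]); print(np.round([c*w[0]+s*w[1],-s*w[0]+c*w[1]],1),end=' ')
    print()
E
python3 f1.py
```

```text
w [5.87283e+02 5.04870e+01 6.00000e+00 3.54000e-01] [[-0.5, -0.2], [0.4, -0.2], [0.4, 0.4], [-0.4, 0.3]]
[50.8 12.3] [ 50.  -13.1] [29.8 44. ] [ 30. -44.] [-35.1  43.5] [-35.9  20.2] [-34.6 -20.2] [-35.  -44.3] 
wfree [5.87182e+02 5.04660e+01 4.69800e+00 3.54000e-01] [[-0.2, 0.1], [0.2, 0.1], [0.3, -0.1], [-0.2, -0.1]]
[50.9 12.3] [ 50.1 -13.1] [29.9 44. ] [ 30.1 -44. ] [-35.   43.5] [-35.8  20.1] [-34.5 -20.2] [-34.9 -44.3] 
both [5.87364e+02 5.03090e+01 4.55400e+00 3.54000e-01] [[0.0, -0.0], [0.4, -0.0], [0.4, -0.3], [-0.0, -0.3], [-1.3, 0.4], [-0.1, -0.2], [0.5, 0.6], [-1.0, 1.3]]
[50.8 12.5] [ 50.  -12.9] [29.8 44.2] [ 30.  -43.8] [-35.2  43.7] [-35.9  20.3] [-34.6 -20. ] [-35.  -44.1]
```

```bash
python3 -c "
from h import *
plan(625.6,-231.4,170,-.296)"
```

```text
t 2.7 now [588.2  50.1 230.3] yaw 0.324 tilt 0.07 move tx ty tz spin [-0.1812  0.9291  0.2003] 0.0987
```

>>> jog_arm:
  increments:
    - {"tx": -0.18, "ty": 0.93, "tz": 0.2, "spin": 0.099}
    - {"tx": -0.18, "ty": 0.93, "tz": 0.2, "spin": 0.099}
    - {"tx": -0.18, "ty": 0.93, "tz": 0.2, "spin": 0.099}
    - {"tx": -0.18, "ty": 0.93, "tz": 0.2, "spin": 0.099}
    - {"tx": -0.18, "ty": 0.93, "tz": 0.2, "spin": 0.099}
    - {"tx": -0.18, "ty": 0.93, "tz": 0.2, "spin": 0.099}
    - {"tx": -0.18, "ty": 0.93, "tz": 0.2, "spin": 0.099}

```text
t: 3.58
eef_pos: [626.2, -230.5, 170.2]
eef_rot: [0.989, -0.148, 0.0, -0.001]
wrist_force: [-0.2, 1.1, -0.0]
width: 1.002
```

```bash
python3 -c "
from h import *
p,K,r,t=cam('wrist'); save(p,'pics/w2.png')
np.savez('w2.npz',K=K,r=r,t=t)
for q in finder.pinpoint(p,'tongue_section')[:2]: print(q['uv'],q['score'],onz(q['uv'],0,K,r,t))
plan(625.6,-231.4,170,-.296)
for z in (14,44): print(proj([[625.6,-231.4,z]],K,r,t))
"
```

```text
[281.8, 191.5] 0.9 [ 623.76382951 -233.34139485    0.        ]
t 3.67 now [ 626.5 -230.   170.7] yaw -0.296 tilt 0.11 move tx ty tz spin [-0.0014  0.0051  0.0025] 0.0
[[279.00541463 193.78100555]]
[[279.06744329 202.80308926]]
```

View pics/w2.png

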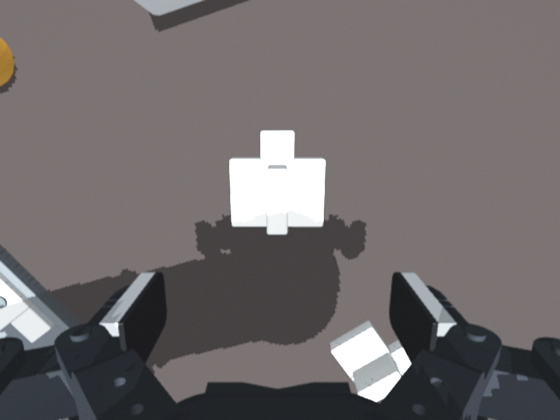

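```bash
python3 -c "
from h import *
d=np.load('w2.npz'); C=(d['K'],d['r'],d['t'])
u=np.array([(229.5,157.5),(325.5,158),(324.5,227),(231,227),(261,130.5),(294,130.5)])
print(fit([(TS,u,C)],[625,-231,0,-.3],0)); print(fit([(TS,u,C)],[625,-231,0,-.3]))
m=np.vstack([TS,[[-25,8,44],[-25,-8,44]]]); u2=np.vstack([u,[(267,234),(288,234)]])
p,K,r,t=cam('top'); uT=np.array([(492,105),(710,170),(668,328),(447,265),(585,65),(655,88)])/(390/70)-[70,0]+[353,130]
v,e=fit([(m,u2,C),(TS,uT,(K,r,t))],[625,-231,0,-.3]); print(v,e)
plan(v[0],v[1],100,v[3])
"
```

```text
(array([ 6.26320729e+02, -2.30379456e+02,  0.00000000e+00, -2.96825597e-01]), array([[ 0. ,  1.3],
       [ 0. ,  0.8],
       [-1.2, -0.8],
       [ 0.9, -0.8],
       [-0.2, -0.1],
       [ 0.3, -0.1]]))
(array([ 6.26706678e+02, -2.30535476e+02,  2.81123050e+00, -2.96412253e-01]), array([[-0.4,  1.2],
       [ 0.5,  0.7],
       [-0.8, -0.3],
       [ 0.5, -0.2],
       [-0.4, -0.5],
       [ 0.4, -0.5]]))
[ 6.26408625e+02 -2.30544689e+02  5.92533379e-01 -2.97085971e-01] [[ 0.1  1.2]
 [ 0.3  0.7]
 [-1.  -0.7]
 [ 0.9 -0.8]
 [-0.1 -0.3]
 [ 0.5 -0.3]
 [-0.   0.6]
 [ 0.3  0.6]
 [-0.  -0.2]
 [-0.4 -0.4]
 [-0.8 -0.5]
 [ 0.  -0.7]
 [-0.9 -0.3]
 [-0.2 -0.5]]
t 3.73 now [ 626.4 -230.   170.8] yaw -0.296 tilt 0.11 move tx ty tz spin [1.000e-04 1.900e-03 2.358e-01] 0.0002
```

>>> jog_arm:
  increments:
    - {"tz": 0.3, "ty": 0.002}
    - {"tz": 0.45, "ty": 0.002}
    - {"tz": 0.5, "ty": 0.002}
    - {"tz": 0.507, "ty": 0.002}
    - {"tz": 0.507, "ty": 0.002}
    - {"tz": 0.507, "ty": 0.002}
  hand: 1.0

```text
validation failed for argument at $.in...
```

>>> jog_arm:
  increments:
    - {"tz": 0}
    - {"tz": 0}
    - {"tz": 0}
    - {"tz": 0}
    - {"tz": 0}
    - {"tz": 0}
    - {"tz": 0}
  hand: 0.0
  newtons: 70

```text
validation failed for argument at $.in...
```

>>> jog_arm:
  increments:
    - {"tx": 0, "ty": 0.002, "tz": 0.3, "spin": 0}
    - {"tx": 0, "ty": 0.002, "tz": 0.45, "spin": 0}
    - {"tx": 0, "ty": 0.002, "tz": 0.5, "spin": 0}
    - {"tx": 0, "ty": 0.002, "tz": 0.507, "spin": 0}
    - {"tx": 0, "ty": 0.002, "tz": 0.507, "spin": 0}
    - {"tx": 0, "ty": 0.002, "tz": 0.507, "spin": 0}
  hand: 1.0

```text
t: 4.47
eef_pos: [627.9, -230.4, 20.8]
eef_rot: [0.989, -0.147, 0.002, -0.001]
wrist_force: [0.3, 0.4, -0.4]
width: 0.998
```

```bash
python3 -c "
from h import *
p,K,r,t=cam('wrist'); save(p,'pics/w3.png')
plan(626.4,-230.5,18.5,-.297)
"
```

```text
t 4.53 now [ 627.7 -230.5   20.6] yaw -0.295 tilt 0.28 move tx ty tz spin [-0.0042  0.0014  0.007 ] 0.0003
```

View pics/w3.png

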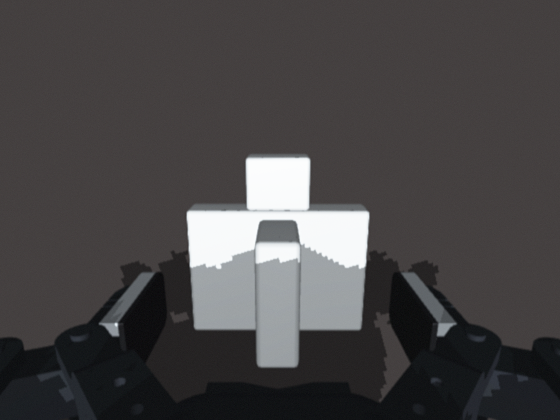

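The rib (columns 256–300) stands centred between the fingers. I'll close on it.

>>> jog_arm:
  increments:
    - {"tx": -0.004, "ty": 0.001, "tz": 0.007, "spin": 0}
    - {"tx": -0.004, "ty": 0.001, "tz": 0.007, "spin": 0}
    - {"tx": -0.004, "ty": 0.001, "tz": 0.007, "spin": 0}
    - {"tx": -0.004, "ty": 0.001, "tz": 0.007, "spin": 0}
    - {"tx": -0.004, "ty": 0.001, "tz": 0.007, "spin": 0}
    - {"tx": -0.004, "ty": 0.001, "tz": 0.007, "spin": 0}
    - {"tx": -0.004, "ty": 0.001, "tz": 0.007, "spin": 0}
    - {"tx": -0.004, "ty": 0.001, "tz": 0.007, "spin": 0}
  hand: 0.0
  newtons: 70

```text
t: 5.52
eef_pos: [626.6, -230.4, 18.7]
eef_rot: [0.989, -0.147, 0.002, -0.001]
wrist_force: [-0.9, 0.9, 3.7]
width: 0.17
```

```bash
python3 -c "
from h import *
s=get_state(); print(s['width'],s['wrist_force'])
plan(626.4,-230.5,120,-.297)
"
```

```text
0.1695349784894787 [-0.91339183  0.92223478  3.67147213]
t 5.53 now [ 626.6 -230.4   18.7] yaw -0.295 tilt 0.29 move tx ty tz spin [ 1.000e-03 -1.000e-04 -3.377e-01] 0.0003
```

>>> jog_arm:
  increments:
    - {"tx": 0, "ty": 0, "tz": -0.08, "spin": 0}
    - {"tx": 0, "ty": 0, "tz": -0.25, "spin": 0}
    - {"tx": 0, "ty": 0, "tz": -0.34, "spin": 0}
    - {"tx": 0, "ty": 0, "tz": -0.34, "spin": 0}
    - {"tx": 0, "ty": 0, "tz": -0.34, "spin": 0}

```text
t: 6.15
eef_pos: [624.9, -230.1, 118.9]
eef_rot: [0.989, -0.147, 0.001, -0.001]
wrist_force: [-0.7, 0.2, -3.0]
width: 0.173
```

```bash
python3 -c "
from h import *
p,K,r,t=cam('wrist'); save(p,'pics/w4.png')
np.savez('w4.npz',K=K,r=r,t=t)
s=get_state(); print(s['width'],s['wrist_force'])
plan(521.1,26.0,120,.354)
"
```

```text
0.17449032599643532 [ 0.61832316 -0.48731911 -3.54759699]
t 6.2 now [ 624.8 -230.2  118.6] yaw -0.296 tilt 0.14 move tx ty tz spin [-0.5796 -0.716  -0.0043] -0.1034
```

View pics/w4.png

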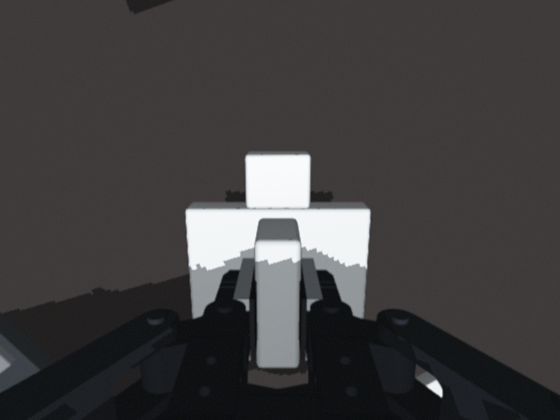

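```bash
python3 -c "
from h import *
d=np.load('w4.npz'); C=(d['K'],d['r'],d['t'])
m=TS[[0,1,4,5]]; u=np.array([(187,204.5),(369.5,204.5),(246,152.5),(310.5,152.5)])
v,e=fit([(m,u,C)],[625,-230,100,-.3]); print(v,e)
m=TS[[0,1,4,5]]; v,e=fit([(m,u,C)],[625,-230,100,-.3],100.2); print(v,e)
"
```

```text
[ 6.24828733e+02 -2.30582485e+02  9.50558205e+01 -2.95828504e-01] [[ 0.3  0.5]
 [-0.3  0.5]
 [-0.1 -0.5]
 [ 0.  -0.5]]
[ 6.25584544e+02 -2.30828594e+02 -5.73437502e+02 -2.95749272e-01] [[-2.7  1.7]
 [ 2.8  1.8]
 [-1.2 -1. ]
 [ 1.2 -1.1]]
```

>>> jog_arm:
  increments:
    - {"tx": -0.58, "ty": -0.716, "tz": 0, "spin": -0.103}
    - {"tx": -0.58, "ty": -0.716, "tz": 0, "spin": -0.103}
    - {"tx": -0.58, "ty": -0.716, "tz": 0, "spin": -0.103}
    - {"tx": -0.58, "ty": -0.716, "tz": 0, "spin": -0.103}
    - {"tx": -0.58, "ty": -0.716, "tz": 0, "spin": -0.103}
    - {"tx": -0.58, "ty": -0.716, "tz": 0, "spin": -0.103}
    - {"tx": -0.58, "ty": -0.716, "tz": 0, "spin": -0.103}
    - {"tx": -0.58, "ty": -0.716, "tz": 0, "spin": -0.103}

```text
t: 7.2
eef_pos: [521.0, 25.2, 118.1]
eef_rot: [0.985, 0.174, 0.001, -0.0]
wrist_force: [-0.7, -0.3, -1.2]
width: 0.17
```

```bash
python3 -c "
from h import *
plan(521.1,26.0,50,.354)
p,K,r,t=cam('wrist'); save(p,'pics/w5.png')
"
```

```text
t 7.2 now [521.   25.2 118.1] yaw 0.35 tilt 0.07 move tx ty tz spin [ 0.0011 -0.0023  0.2271] -0.0006
```

View pics/w5.png

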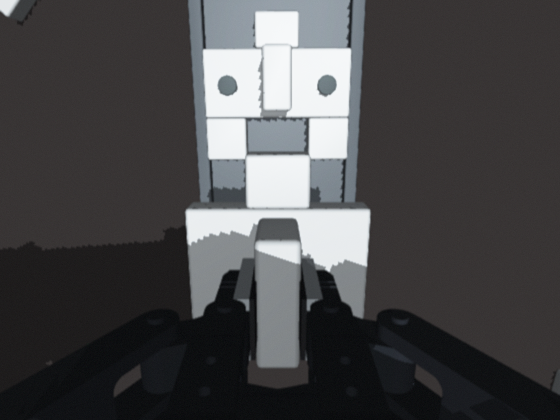

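>>> jog_arm:
  increments:
    - {"tx": 0.001, "ty": -0.002, "tz": 0.15, "spin": -0.0006}
    - {"tx": 0.001, "ty": -0.002, "tz": 0.227, "spin": -0.0006}
    - {"tx": 0.001, "ty": -0.002, "tz": 0.227, "spin": -0.0006}
    - {"tx": 0.001, "ty": -0.002, "tz": 0.227, "spin": -0.0006}
    - {"tx": 0.001, "ty": -0.002, "tz": 0.227, "spin": -0.0006}

```text
t: 7.88
eef_pos: [522.1, 26.0, 51.3]
eef_rot: [0.984, 0.176, 0.002, -0.001]
wrist_force: [-0.7, 0.1, -2.3]
width: 0.176
```

```bash
python3 -c "
from h import *
plan(521.1,26.0,25,.354)
p,K,r,t=cam('wrist'); save(p,'pics/w6.png')
np.savez('w6.npz',K=K,r=r,t=t)
"
```

```text
t 7.88 now [522.1  26.   51.3] yaw 0.354 tilt 0.2 move tx ty tz spin [-0.0034 -0.0011  0.0878] -0.0
```

View pics/w6.png

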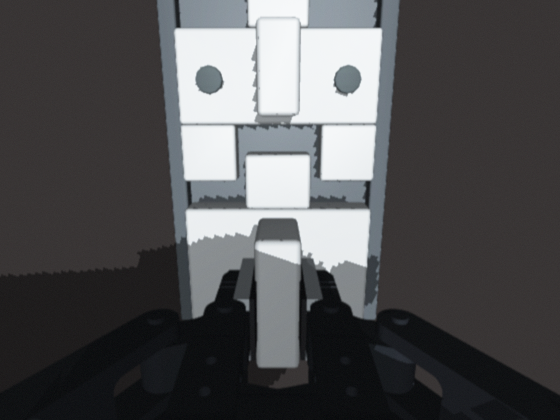

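```bash
python3 -c "
from h import *
d=np.load('w6.npz'); C=(d['K'],d['r'],d['t'])
c,s=np.cos(.354),np.sin(.354)
for q in [(183,181),(236,181),(322,181),(374,180),(180,124),(380,122)]:
    w=onz(q,20,*C)[:2]-[521.1,26.]; print(np.round([c*w[0]+s*w[1],-s*w[0]+c*w[1]],1))
"
```

```text
[35.2 44.4]
[35.2 19.6]
[ 35.2 -20.7]
[ 35.6 -45. ]
[61.2 44. ]
[ 62.  -45.9]
```

>>> jog_arm:
  increments:
    - {"tx": -0.003, "ty": -0.001, "tz": 0.03, "spin": 0}
    - {"tx": -0.003, "ty": -0.001, "tz": 0.05, "spin": 0}
    - {"tx": -0.003, "ty": -0.001, "tz": 0.065, "spin": 0}
    - {"tx": -0.003, "ty": -0.001, "tz": 0.075, "spin": 0}
    - {"tx": -0.003, "ty": -0.001, "tz": 0.083, "spin": 0}
    - {"tx": -0.003, "ty": -0.001, "tz": 0.088, "spin": 0}
    - {"tx": -0.003, "ty": -0.001, "tz": 0.088, "spin": 0}

```text
t: 8.8
eef_pos: [521.1, 26.1, 24.9]
eef_rot: [0.984, 0.176, 0.002, -0.001]
wrist_force: [0.1, -0.1, -2.5]
width: 0.17
```

```bash
python3 -c "
from h import *
plan(521.1,26.0,24.5,.354)
p,K,r,t=cam('wrist'); save(p,'pics/w7.png'); print(get_state()['wrist_force'])
"
```

```text
t 8.8 now [521.1  26.1  24.9] yaw 0.354 tilt 0.21 move tx ty tz spin [-0.0002  0.0002  0.0013] -0.0
[-0.14914548 -0.16861908 -1.60406021]
```

View pics/w7.png

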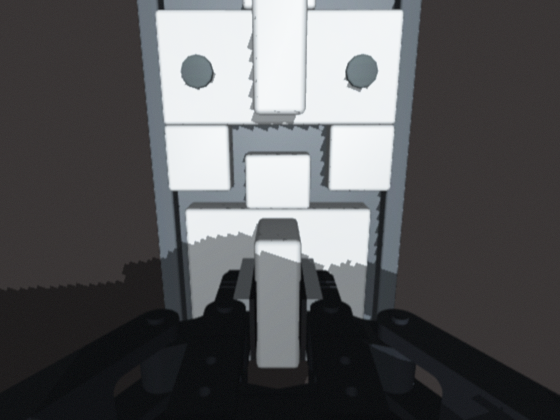

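>>> jog_arm:
  increments:
    - {"tx": 0, "ty": 0, "tz": 0.001, "spin": 0}
    - {"tx": 0, "ty": 0, "tz": 0.002, "spin": 0}
    - {"tx": 0, "ty": 0, "tz": 0.003, "spin": 0}
    - {"tx": 0, "ty": 0, "tz": 0.003, "spin": 0}

```text
t: 9.35
eef_pos: [521.2, 26.1, 24.7]
eef_rot: [0.984, 0.176, 0.002, -0.001]
wrist_force: [-3.4, 0.7, 6.4]
width: 0.173
```

>>> jog_arm:
  increments:
    - {"tx": 0, "ty": 0, "tz": 0, "spin": 0}
    - {"tx": 0, "ty": 0, "tz": 0, "spin": 0}
    - {"tx": 0, "ty": 0, "tz": 0, "spin": 0}
    - {"tx": 0, "ty": 0, "tz": -0.01, "spin": 0}
    - {"tx": 0, "ty": 0, "tz": -0.15, "spin": 0}
    - {"tx": 0, "ty": 0, "tz": -0.35, "spin": 0}
    - {"tx": 0, "ty": 0, "tz": -0.5, "spin": 0}
    - {"tx": 0, "ty": 0, "tz": -0.5, "spin": 0}
    - {"tx": 0, "ty": 0, "tz": -0.5, "spin": 0}
  hand: 0.55

```text
t: 10.48
eef_pos: [520.3, 25.8, 174.5]
eef_rot: [0.984, 0.176, 0.002, -0.001]
wrist_force: [0.1, -0.0, -0.3]
width: 0.549
```

```bash
python3 -c "
from h import *
print(get_state()['width'])
p,K,r,t=cam('wrist'); save(p,'pics/w8.png'); np.savez('w8.npz',K=K,r=r,t=t)
plan(450.6,273,170,1.145)
"
```

```text
0.5491791448292699
t 10.53 now [520.   25.7 173.8] yaw 0.354 tilt 0.16 move tx ty tz spin [ 0.0685 -0.8535  0.0135] -0.1259
```

View pics/w8.png

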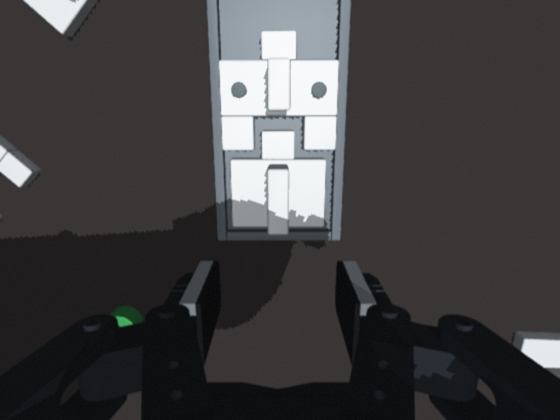

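The tongue section sits in its bay, tongue (278,145) inside the notch. Next is the notch section.

>>> jog_arm:
  increments:
    - {"tx": 0.068, "ty": -0.853, "tz": 0.013, "spin": -0.126}
    - {"tx": 0.068, "ty": -0.853, "tz": 0.013, "spin": -0.126}
    - {"tx": 0.068, "ty": -0.853, "tz": 0.013, "spin": -0.126}
    - {"tx": 0.068, "ty": -0.853, "tz": 0.013, "spin": -0.126}
    - {"tx": 0.068, "ty": -0.853, "tz": 0.013, "spin": -0.126}
    - {"tx": 0.068, "ty": -0.853, "tz": 0.013, "spin": -0.126}
    - {"tx": 0.068, "ty": -0.853, "tz": 0.013, "spin": -0.126}
    - {"tx": 0.068, "ty": -0.853, "tz": 0.013, "spin": -0.126}
  hand: 1.0

```text
t: 11.52
eef_pos: [450.8, 271.6, 170.0]
eef_rot: [0.841, 0.541, 0.001, 0.0]
wrist_force: [-1.2, -0.9, 1.5]
width: 1.001
```

```bash
python3 -c "
from h import *
p,K,r,t=cam('wrist'); save(p,'pics/w9.png'); np.savez('w9.npz',K=K,r=r,t=t)
for q in finder.pinpoint(p,'notch_section')[:2]: print(q['uv'],q['score'],onz(q['uv'],0,K,r,t))
plan(450.6,273,170,1.145)
"
```

```text
[279.9, 190.3] 0.55 [452.11925245 271.91648207   0.        ]
t 11.62 now [450.8 271.9 170.2] yaw 1.143 tilt 0.17 move tx ty tz spin [ 0.003  -0.0023  0.0006] -0.0003
```

View pics/w9.png

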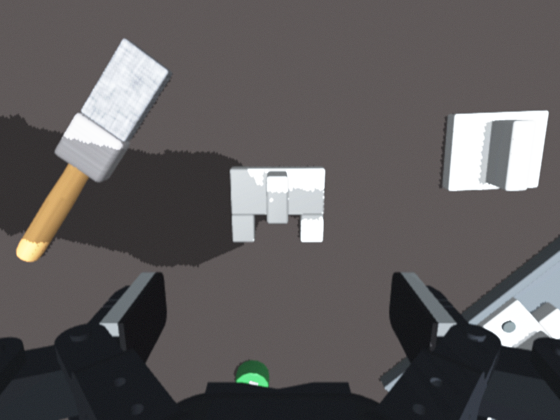

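```bash
python3 -c "
from h import *
d=np.load('w9.npz'); C=(d['K'],d['r'],d['t'])
m=np.vstack([NS[[0,1,5,4,3,2]],[[-18,8,44],[-18,-8,44]]])
u=np.array([(230.5,168.5),(324.5,168.5),(233,241.5),(254.5,241.5),(301,241.5),(323.5,241),(267,222),(288,222)])
p,K,r,t=cam('top'); uN=np.array([(58,262),(160,48),(328,125),(305,178),(255,288),(233,338)])/(390/70)+[87,233]
v,e=fit([(m,u,C)],[451,272,0,1.14],0); print(v,e.tolist())
v,e=fit([(m,u,C),(NS,uN,(K,r,t))],[451,272,0,1.14]); print(v,e.tolist())
plan(v[0],v[1],18.5,v[3])
"
```

```text
[ 4.51301707e+02  2.74817835e+02 -8.02090534e-03  1.14765629e+00] [[-0.7, -0.5], [0.7, -1.0], [-0.4, -0.0], [0.2, -0.1], [0.1, -0.4], [-0.4, 0.0], [0.0, 1.3], [0.5, 1.2]]
[450.88245654 274.03067479  -2.90512435   1.14638417] [[-0.3, -0.0], [0.2, -0.4], [-0.1, -0.2], [0.2, -0.3], [-0.3, -0.5], [-1.0, -0.1], [0.0, 1.3], [0.2, 1.2], [0.4, -0.3], [-0.3, 0.2], [0.1, -0.1], [0.0, -0.4], [0.0, -0.6], [-0.3, -0.3]]
t 11.68 now [450.8 272.1 170.2] yaw 1.144 tilt 0.17 move tx ty tz spin [ 0.0047 -0.0033  0.5058] -0.0004
```

>>> jog_arm:
  increments:
    - {"tx": 0.005, "ty": -0.003, "tz": 0.3, "spin": 0}
    - {"tx": 0.005, "ty": -0.003, "tz": 0.45, "spin": 0}
    - {"tx": 0.005, "ty": -0.003, "tz": 0.49, "spin": 0}
    - {"tx": 0.005, "ty": -0.003, "tz": 0.502, "spin": 0}
    - {"tx": 0.005, "ty": -0.003, "tz": 0.502, "spin": 0}
    - {"tx": 0.005, "ty": -0.003, "tz": 0.502, "spin": 0}

```text
t: 12.42
eef_pos: [451.7, 274.8, 21.1]
eef_rot: [0.841, 0.541, 0.003, -0.0]
wrist_force: [0.8, -0.4, -0.3]
width: 1.0
```

```bash
python3 -c "
from h import *
plan(451.1,274.3,18.7,1.147)
p,K,r,t=cam('wrist'); save(p,'pics/w10.png')
"
```

```text
t 12.43 now [451.7 274.8  21.1] yaw 1.144 tilt 0.32 move tx ty tz spin [-0.0025 -0.0012  0.0079] -0.0005
```

View pics/w10.png

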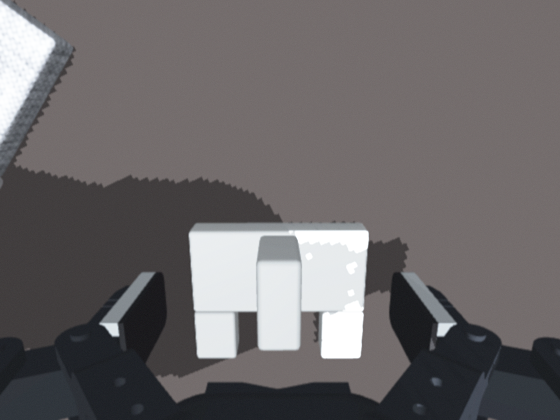

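Rib (columns 258–300) is centred between the pads. I'll close.

>>> jog_arm:
  increments:
    - {"tx": -0.002, "ty": -0.001, "tz": 0.008, "spin": 0}
    - {"tx": -0.002, "ty": -0.001, "tz": 0.008, "spin": 0}
    - {"tx": -0.002, "ty": -0.001, "tz": 0.008, "spin": 0}
    - {"tx": -0.002, "ty": -0.001, "tz": 0.008, "spin": 0}
    - {"tx": -0.002, "ty": -0.001, "tz": 0.008, "spin": 0}
    - {"tx": -0.002, "ty": -0.001, "tz": 0.008, "spin": 0}
    - {"tx": -0.002, "ty": -0.001, "tz": 0.008, "spin": 0}
    - {"tx": -0.002, "ty": -0.001, "tz": 0.008, "spin": 0}
  hand: 0.0
  newtons: 70

```text
t: 13.48
eef_pos: [451.3, 274.5, 18.9]
eef_rot: [0.841, 0.541, 0.003, -0.0]
wrist_force: [-0.8, -0.1, 6.4]
width: 0.173
```

>>> jog_arm:
  increments:
    - {"tx": 0, "ty": 0, "tz": -0.08, "spin": 0}
    - {"tx": 0, "ty": 0, "tz": -0.25, "spin": 0}
    - {"tx": 0, "ty": 0, "tz": -0.34, "spin": 0}
    - {"tx": 0, "ty": 0, "tz": -0.34, "spin": 0}
    - {"tx": 0, "ty": 0, "tz": -0.34, "spin": 0}

```text
t: 14.1
eef_pos: [450.0, 273.4, 119.6]
eef_rot: [0.841, 0.541, 0.002, -0.0]
wrist_force: [0.3, -0.3, -4.1]
width: 0.173
```

```bash
python3 -c "
from h import *
p,K,r,t=cam('wrist'); save(p,'pics/w11.png'); np.savez('w11.npz',K=K,r=r,t=t)
plan(661.8,78,120,.354)
"
```

```text
t 14.15 now [450.  273.3 119.3] yaw 1.144 tilt 0.18 move tx ty tz spin [-0.2997  0.9124 -0.0021] 0.1257
```

View pics/w11.png

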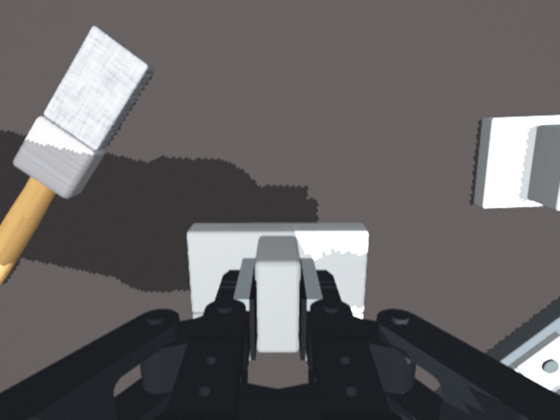

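```bash
python3 -c "
from h import *
d=np.load('w11.npz'); C=(d['K'],d['r'],d['t'])
m=np.array([(19,38,14),(19,-38,14),(-18,8,44),(-18,-8,44),(18,8,44),(18,-8,44)]);u=np.array([(188.5,224.5),(367.5,224.5),(257.5,351),(299.5,351),(258,237),(297,237)])
for k in (slice(0,2),slice(0,4),slice(0,6)):
  v,e=fit([(m[k],u[k],C)],[450,273,100,1.14],100.4); c,s=np.cos(1.144),np.sin(1.144); w=v[:2]-[450,273.3]; print(v,e.tolist(),[c*w[0]+s*w[1],-s*w[0]+c*w[1]])
"
```

```text
[450.3615129  276.05732796 100.           1.14297589] [[-3.0, 0.1], [3.0, 0.1]] [np.float64(2.659636933700698), np.float64(0.8123302505339255)]
[450.09032996 275.16228669 100.           1.14421382] [[-2.6, 2.3], [3.1, 2.1], [-1.2, -1.3], [1.2, -1.4]] [np.float64(1.7326259275634692), np.float64(0.6886788775346256)]
[450.50288427 276.06896385  98.25690531   1.14322817] [[-2.7, -0.1], [3.3, -0.1], [-1.3, -3.7], [1.1, -3.8], [-3.5, 16.7], [5.4, 16.7]] [np.float64(2.728750665083423), np.float64(0.6884571310110403)]
```

>>> jog_arm:
  increments:
    - {"tx": -0.3, "ty": 0.912, "tz": 0, "spin": 0.126}
    - {"tx": -0.3, "ty": 0.912, "tz": 0, "spin": 0.126}
    - {"tx": -0.3, "ty": 0.912, "tz": 0, "spin": 0.126}
    - {"tx": -0.3, "ty": 0.912, "tz": 0, "spin": 0.126}
    - {"tx": -0.3, "ty": 0.912, "tz": 0, "spin": 0.126}
    - {"tx": -0.3, "ty": 0.912, "tz": 0, "spin": 0.126}
    - {"tx": -0.3, "ty": 0.912, "tz": 0, "spin": 0.126}
    - {"tx": -0.3, "ty": 0.912, "tz": 0, "spin": 0.126}
    - {"tx": -0.3, "ty": 0.912, "tz": 0, "spin": 0.126}

```text
t: 15.28
eef_pos: [661.2, 78.9, 119.5]
eef_rot: [0.984, 0.176, 0.001, -0.001]
wrist_force: [0.8, -0.3, -1.8]
width: 0.176
```

```bash
python3 -c "
from h import *
plan(661,77.7,50,.354)
p,K,r,t=cam('wrist'); save(p,'pics/w12.png')
"
```

```text
t 15.28 now [661.2  78.9 119.5] yaw 0.353 tilt 0.19 move tx ty tz spin [-0.0026  0.0037  0.2317] -0.0001
```

View pics/w12.png

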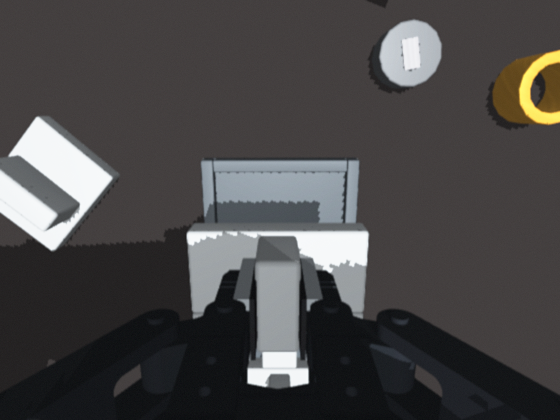

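>>> jog_arm:
  increments:
    - {"tx": -0.002, "ty": 0.004, "tz": 0.15, "spin": 0}
    - {"tx": -0.002, "ty": 0.004, "tz": 0.23, "spin": 0}
    - {"tx": -0.002, "ty": 0.004, "tz": 0.23, "spin": 0}
    - {"tx": -0.002, "ty": 0.004, "tz": 0.23, "spin": 0}
    - {"tx": -0.002, "ty": 0.004, "tz": 0.23, "spin": 0}

```text
t: 15.95
eef_pos: [662.3, 78.1, 52.3]
eef_rot: [0.984, 0.176, 0.003, -0.001]
wrist_force: [-0.4, -0.9, -3.4]
width: 0.174
```

```bash
python3 -c "
from h import *
plan(661,77.7,25.2,.354)
p,K,r,t=cam('wrist'); save(p,'pics/w13.png'); np.savez('w13.npz',K=K,r=r,t=t)
p,K,r,t=cam('scene'); cv2.imwrite('pics/s13.png',cv2.resize(p['color'][150:270,230:400,::-1],None,fx=4,fy=4,interpolation=cv2.INTER_CUBIC))
"
```

```text
t 15.95 now [662.3  78.1  52.3] yaw 0.354 tilt 0.34 move tx ty tz spin [-0.005  -0.0003  0.0904] -0.0001
```

View pics/w13.png

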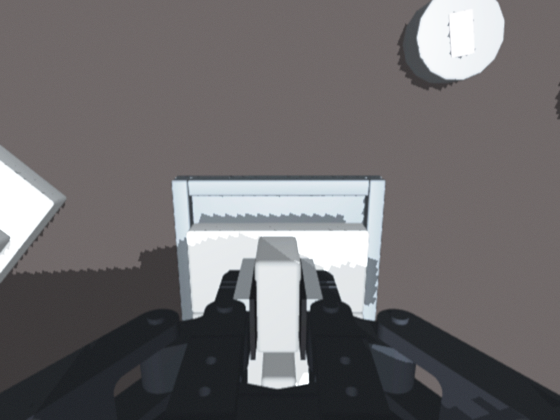

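View pics/s13.png

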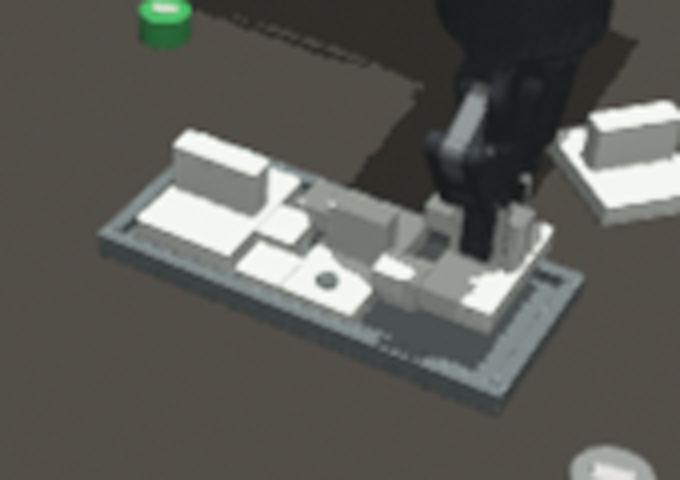

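```bash
python3 -c "
from h import *
d=np.load('w13.npz'); C=(d['K'],d['r'],d['t'])
c,s=np.cos(.354),np.sin(.354)
for q,z in [((173,180),14),((384,180),14),((190,196),14),((368,195),14),((188,225.5),47.4),((367.5,225.5),47.4)]:
    w=onz(q,z,*C)[:2]-[662.3,78.1]; print(np.round([c*w[0]+s*w[1],-s*w[0]+c*w[1]],1))
"
```

```text
[33.5 51.4]
[ 33.5 -51.4]
[25.5 43.6]
[ 26. -44.]
[20.7 37.2]
[ 20.7 -36.5]
```

>>> jog_arm:
  increments:
    - {"tx": -0.004, "ty": 0, "tz": 0.03, "spin": 0}
    - {"tx": -0.004, "ty": 0, "tz": 0.05, "spin": 0}
    - {"tx": -0.004, "ty": 0, "tz": 0.065, "spin": 0}
    - {"tx": -0.004, "ty": 0, "tz": 0.075, "spin": 0}
    - {"tx": -0.004, "ty": 0, "tz": 0.083, "spin": 0}
    - {"tx": -0.004, "ty": 0, "tz": 0.09, "spin": 0}
    - {"tx": -0.004, "ty": 0, "tz": 0.09, "spin": 0}

```text
t: 16.92
eef_pos: [661.1, 77.6, 25.1]
eef_rot: [0.984, 0.176, 0.003, -0.001]
wrist_force: [0.0, -0.4, -1.6]
width: 0.176
```

>>> jog_arm:
  increments:
    - {"tx": 0, "ty": 0, "tz": 0.001, "spin": 0}
    - {"tx": 0, "ty": 0, "tz": 0.002, "spin": 0}
    - {"tx": 0, "ty": 0, "tz": 0.003, "spin": 0}
    - {"tx": 0, "ty": 0, "tz": 0.003, "spin": 0}

```text
t: 17.42
eef_pos: [661.1, 77.7, 25.0]
eef_rot: [0.984, 0.176, 0.003, -0.001]
wrist_force: [-3.6, 0.1, 5.2]
width: 0.175
```

```bash
python3 -c "
from h import *
plan(661.2,77.7,24.9,.354)
p,K,r,t=cam('scene'); cv2.imwrite('pics/s14.png',cv2.resize(p['color'][150:270,230:400,::-1],None,fx=4,fy=4,interpolation=cv2.INTER_CUBIC))
"
```

```text
t 17.43 now [661.1  77.7  25. ] yaw 0.354 tilt 0.34 move tx ty tz spin [ 0.0003 -0.      0.0003] -0.0
```

View pics/s14.png

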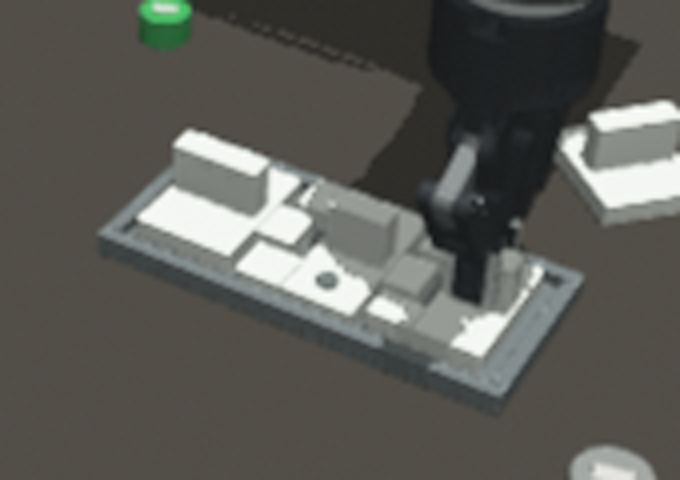

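Seated on the floor, straddling the tongue, with contact at z=25.0 as expected. Release and rise.

>>> jog_arm:
  increments:
    - {"tx": 0, "ty": 0, "tz": 0, "spin": 0}
    - {"tx": 0, "ty": 0, "tz": 0, "spin": 0}
    - {"tx": 0, "ty": 0, "tz": 0, "spin": 0}
    - {"tx": 0, "ty": 0, "tz": -0.01, "spin": 0}
    - {"tx": 0, "ty": 0, "tz": -0.15, "spin": 0}
    - {"tx": 0, "ty": 0, "tz": -0.35, "spin": 0}
    - {"tx": 0, "ty": 0, "tz": -0.5, "spin": 0}
    - {"tx": -0.3, "ty": 0, "tz": -0.6, "spin": 0}
    - {"tx": -0.3, "ty": 0, "tz": -0.6, "spin": 0}
    - {"tx": -0.3, "ty": 0, "tz": -0.6, "spin": 0}
    - {"tx": -0.3, "ty": 0, "tz": -0.6, "spin": 0}
  hand: 0.55

```text
t: 18.85
eef_pos: [576.2, 46.1, 204.8]
eef_rot: [0.984, 0.176, 0.003, -0.001]
wrist_force: [-0.0, 0.5, -0.1]
width: 0.552
```

```bash
python3 -c "
from h import *
plan(661.2,77.7,24.9,.354)
p,K,r,t=cam('wrist'); save(p,'pics/w15.png'); np.savez('w15.npz',K=K,r=r,t=t)
p,K,r,t=cam('scene'); cv2.imwrite('pics/s15.png',cv2.resize(p['color'][150:270,230:400,::-1],None,fx=4,fy=4,interpolation=cv2.INTER_CUBIC))
"
```

```text
t 18.85 now [576.2  46.1 204.8] yaw 0.354 tilt 0.4 move tx ty tz spin [2.982e-01 1.000e-04 6.016e-01] -0.0
```

View pics/w15.png

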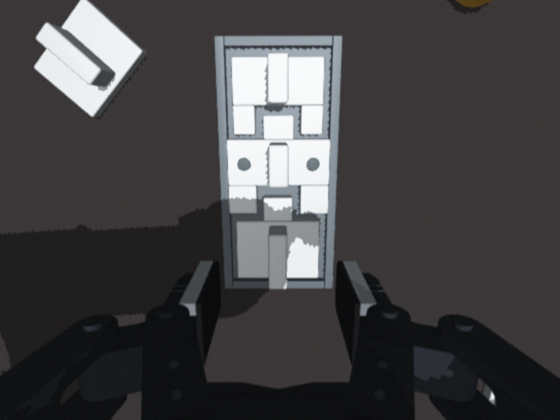

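View pics/s15.png

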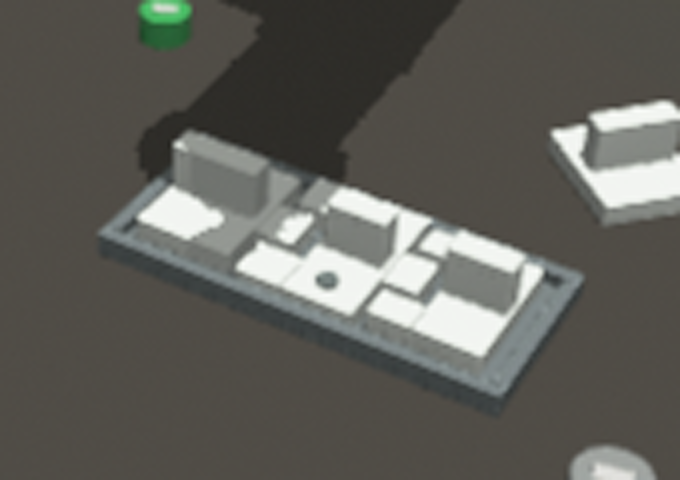

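Both sections lie flat with gaps all round: the tongue at (278,208) is in the notch, and the prongs straddle the tongue at (278,127).

```bash
python3 -c "
from h import *
print(close_job()); print(get_state()['t'])"
```

```text
the job is handed in; nothing more can be done
None
the job is handed in; nothing more can be done
```

Both sections are in the tray, interlocked with the middle section, and I handed the job in at about 19 s of the 54 s allowed. I placed the tongue section first, then the notch section. I gripped each by its rib, lowered it until the floor took light contact (about 6 N at the wrist), then released it. The plain rectangular and L-shaped sections were not touched.

**Last checks:** after release, the wrist and scene pictures show both plates flat on the floor and level with the middle section. The tongue is in the notch, the prongs straddle the middle section's tongue, and there are gaps all round. The arm was clear, about 200 mm up. These were judged by eye; I made no numerical check of either section after release. Contact came where expected, with the tool tip at z = 24.7 and 25.0 mm (about 24.7 and 24.9 expected).

**Disagreements:**
- **Tongue bay length:** I measured about 70 mm from the tray wall to the prong tips, where the text says 62.5 mm. I used the centre position, which both figures agree on to within 1 mm.
- **Heights from pictures:** the fitted heights came out 1 to 5 mm off the stated ones.
- **Notch section in the grip:** the fits put it 1 to 3 mm off along its rib, so I placed the tool about 0.7 mm short along the row.

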